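# Side view of a marked snail shell with an inspection mirror

## Task

The microscope camera looks straight down and cannot see the red dot on the side of the mounted snail shell. Lift the inspection mirror off its rest by the handle, gripping it lightly, and hold it in the air with the middle of its glass straight under the lens and level with the dot, the glass turned to the dot and leaning back at half a right angle, so that the camera sees the dot square-on in the middle of the mirror. Finish while still holding the mirror steady there, clear of everything else; keep everything off the glass and the shell, do not bump the microscope, and leave the other things on the bench as they are.

Things in the scene. Friction and masses are not known exactly. Their poses are not given: they have to be found in the camera images.
- lens (a point): centre of the lower face of the microscope's black lens, 234 mm above the bench; the lens looks straight down. Camera, lens (44 mm across) and a black ring light (66 mm across, its underside 243 mm up) hang on a steel pillar (26 mm thick) that stands 150 mm to the left (+y side of scope) of the lens
- scope: cream video microscope, fixed. Origin on the bench straight below the lens; z up. Base plate 22 mm thick, from 105 mm before to 105 mm behind the origin in its x and from 100 mm right to 185 mm left in its y; head from 234 to 422 mm up
- stage: black round stage on the microscope's base, fixed: 166 mm across, top 32 mm up, white index line. Origin on the lens axis, 22 mm up; +x runs along the line to a post 62 mm out with a brown snail shell (34 mm across, middle 119 mm up, top 136 mm) on a white stub. The post stands beyond the lens as the robot sees it, up to 40 degrees round to either side
- dot (a point): centre of the red dot (9 mm across) on the side of the shell, 119 mm above the bench and 45 mm from the lens axis; x axis level, straight out of the shell towards the lens axis (stage's -x), z up
- mirror: inspection mirror, about 95 g. Origin at the centre of its black flat-sided handle, the place to grip: 110 mm long, 14 wide (y), 12 high (z). x along the handle to the mirror head, z up as it lies in the rest. Steel cap to 65 mm behind the origin; thin stem to the head's pivot 106 mm ahead. Light tube: grip with 20 to 40 N, it dents when the fingers press above 60 N a side
- mirror_head (a joint): angle of the pivot between handle and mirror head: 0 when the glass faces straight ahead along the handle, pi/2 when it faces the handle's z. Stiff (0.06 N m): it keeps its angle when the mirror is carried. Set anywhere from 0.45 to 0.80 at the start
- glass (a point): centre of the mirror glass (36 by 40 mm in a dark steel frame 40 by 44 mm, 12 mm ahead of the pivot); z axis is the glass's normal, out of the reflecting face, y axis runs across the handle
- rest: white instrument rest, fixed, 110 by 64 mm, origin at the centre of its underside. Two notched uprights 80 mm apart (each 6 mm thick, 40 mm wide, 58 mm high; notch floor 44 mm up, 17 mm wide) carry the handle level, its middle 50 mm above the bench and midway between the uprights; the head sticks out at the rest's +x end
- tray: bystander: white tray 150 by 110 by 22 mm with three unmarked shells, origin under its centre
- jar: bystander: amber jar, 60 mm across, 85 mm high, origin under its centre
- dropper: bystander: blue dropper bottle, 38 mm across, 98 mm high, origin under its centre
- dishes: bystander: stack of three clear dishes, 95 mm across, 48 mm high, origin under its centre
- forceps: bystander: steel forceps lying flat, 135 mm long, origin near the middle

How it is judged (in metres and radians):
On the way:
1. the mirror is lifted off its rest in the fingers (contact force between the fingers and mirror above 1 N and contact force between mirror and rest below 0.1 N and z of mirror in the frame of rest above 0.058 m), for 0.2 s.
At the end, for the whole second after the job is handed in: The fingers hold the mirror still, clear of rest, microscope and stage: mid-glass within 10 mm of the lens axis and of the dot's height, facing up and to the dot, its normal 45 degrees from vertical and in the upright plane of dot and lens axis, both within 8.5 degrees (horizontal distance between glass and lens below 0.01 m and z of glass in the frame of dot between -0.01 and 0.01 m and angle between glass's own z axis and vertical between 0.635 and 0.935 rad and angle between the z axis of glass and the y axis of dot, either way round above 1.42 rad and z of dot in the frame of glass above 0.01 m and contact force between the fingers and mirror above 1 N and contact force between mirror and rest below 0.3 N and contact force between mirror and scope below 0.3 N and contact force between mirror and stage below 0.3 N and linear speed of mirror below 0.02 m/s and angular speed of mirror below 0.15 rad/s); the arm keeps its last pose, push and grip.
It fails at once if the fingers squeeze the mirror's handle too hard (more than 60 N a side) (contact force between the fingers and mirror above 120 N).
It fails at once if the mirror head is touched or knocked (more than 2 N) (contact force between mirror_head and anything else above 2 N).
It fails at once if the shell or its stage is touched (more than 2 N) (contact force between stage and anything else above 2 N).
It fails at once if the microscope is bumped (more than 8 N) (contact force between scope and anything else above 8 N).
It fails at once if a bystander is moved more than 30 mm (distance of any of tray, jar, dropper, dishes, forceps from where it was at the start of the episode above 0.03 m).
It also fails if it takes over 45 s, if anything falls off the work surface, if the arm or the gripper's body presses on something with over 40 N, if the wrist force passes 120 N, or if a joint passes its speed limit or range.

## Robot

A 6-joint arm with a two-finger parallel gripper is mounted at the origin on the work surface. World frame = base frame: x ahead of the robot, y to its left, z up, the work surface at z = 0. Lengths are in mm, angles in rad, forces in N, time in s.
With the tool pointing down it reaches from about 300 to 775 mm from the base axis. Payload 14.6 kg.
Tool frame: the origin (TCP) lies midway between the tips of the shut fingers; the grasp point (between the pads) lies 19 mm behind it (manip.hold_point_z is the distance from the TCP to the grasp point, in mm); z points along the fingers, y is the direction in which the jaws open and shut (so a half turn about z gives the same grasp; the last joint's range is limited). The gripper opens to 94 mm and grips with 3 to 60 N. Pads are 16 mm wide; open, the fingers measure 119 mm over their backs; the gripper's body (75 mm by 177 mm) begins 78 mm behind the grasp point.
Start: joints at [1.117, 0.3, 1.521, -0, 1.321, -0.067], TCP at [207.471, 509.357, 205.446] pointing down, gripper open.
Joint ranges: [-3.03, 3.03], [-0.79, 2.21], [0.23, 2.52], [-1.04, 4.18], [0, 3.07], [-2.55, 2.55]. Speed limits (rad/s): [2.22, 2.22, 2.57, 3.14, 3.14, 3.14].

## Interface

Orientations are given as [roll, pitch, yaw] about the fixed x, y, z axes, in that order (R = Rz(yaw) Ry(pitch) Rx(roll)).
In Python, from cell import manip gives the robot as it stands.
- The arm moves only by the shell command python3 -m crank 'ROWS' [OPENING] [FORCE]. ROWS is JSON, a list of rows, each an object with "offset": the shift along the world's x, y, z in m, a list of three; "spin": the turn about the world's z in degrees. In form: [{"offset": [dx, dy, dz], "spin": spin}, ...]. A call has exactly 8 rows; each row is the pose to reach, as a shift and turn from the pose measured when the call began; what a row does not reach only later rows make up. A row lasts 1/12 s, in which the tool goes at most 41.7 mm and 7.16 degrees, less where a joint would pass 70% of its speed; a pose out of reach is approached as far as the arm can. A call with a gripper value outside its range is refused whole. OPENING is the opening, from 0 (shut) to 1 (fully open), set as the call begins (- or left out, the last holds). The fingers move at their own pace and stop on an object; FORCE is the grip in N (left out, the last holds). Time passes only in rows, so rows that repeat a pose let the fingers close, or fill a call up. It gives the time, the measured TCP pose, the force and the opening at its end, in the units of the state.
- manip.read_state(): the state, without advancing time (a new reading comes with each control period).
- manip.camera(name): name is "side" or "top" or "wrist"; returns a dict with "pixels" (384x512x3 uint8, red, green, blue), "fx", "fy", "cx", "cy" (pixels), "extrinsics" (4x4, takes a point from world to camera coordinates); the wrist camera has in their place "hand_eye" (4x4, takes a point from camera to tool coordinates, whose origin is the TCP and whose axes are the flange's). Camera axes: x right, y down, z forward; pixel columns grow to the right and rows downward; lengths in mm; the calibration is good to about 2 mm. The wrist camera is an equidistant fisheye: a pixel r from the principal point sees the ray r / f radians off the axis. A picture is of the moment at which its call begins: read the wrist's pose just before it. There is no depth.
- manip.sign_off(): hands the job in, once; it reports no verdict.
Trained networks look in a picture, given as the dict that the camera call returned (one of the last four; its "shot" number tells which), for a name from the list of things; names that differ only in an ending like _2 or _b are one class to them, and where a whole thing is asked for, a point or a joint stands for the part that bears it (a point fixed in the world has none). Each returns a list of dicts, best first, with "conf" (0 to 1); they miss things now and then, are a little off and sometimes report something else, mostly with a low value. They report only what shows in the picture. A call takes as long as a camera call.
- manip.search_frame(picture, name): "location" ([x, y, z] in mm, in world coordinates, good to about 4 mm: the middle of the surface that is visible of it).
- manip.masks_of(picture, name): "mask" (384x512 bool, what is visible of it).
The state is a dict: "clock": time; "joints": joint angles; "qd": joint speeds; "effort": joint torques, N m; "eef_pos": TCP position; "eef_rot": TCP orientation; "wrist_force": force on the tool from outside, world axes, zero at the start; "moment": the same for the moment, N m; "finger_gap": finger opening in mm.
Only numpy, scipy, OpenCV 4.12 (cv2) and the standard library are available. Lean on these libraries where they do the work, as an engineer would, in place of code of your own. Each camera call takes 0.05 s, during which the arm holds its last target. There are 200 camera calls.

## Working session

There is one attempt and no reset: what is moved stays moved. The work goes in short steps, Python scripts to look and compute and a shell command to move; the robot and the scene stay as the last step left them, time stands still between calls to the robot, and variables do not carry over. Pictures are saved under pics/ and viewed, about 8 in all and at most 12, crops included, and the job is handed in when it is done.

```bash
mkdir -p pics; ls; cat > h.py <<'E'
import numpy as np, cv2, json
from cell import manip
def save(p,f): cv2.imwrite('pics/'+f, p['pixels'][:,:,::-1])
E
python3 - <<'E'
from h import *
print({k:np.round(v,3).tolist() for k,v in manip.read_state().items()}, manip.hold_point_z)
a=manip.camera('side'); b=manip.camera('top')
im=np.hstack([cv2.resize(a['pixels'],(0,0),fx=.78,fy=.78),cv2.resize(b['pixels'],(0,0),fx=.78,fy=.78)])
cv2.imwrite('pics/1.png',im[:,:,::-1])
np.savez('top.npz',**b);np.savez('side.npz',**a)
for p,nm in ((a,'side'),(b,'top')):
  print(nm,p['fx'],p['cx'],p['cy'],np.round(p['extrinsics'],3).tolist())
  for n in 'lens scope stage dot mirror mirror_head glass rest tray jar dropper dishes forceps'.split():
    try:r=manip.search_frame(p,n)
    except Exception as e: print(n,e);continue
    print(n,[(np.round(q['location']).tolist(),round(q['conf'],2)) for q in r[:2]])
E
```

```text
pics
{'clock': 0.0, 'joints': [1.117, 0.3, 1.522, -0.0, 1.321, -0.067], 'qd': [-0.001, 0.0, 0.001, -0.003, 0.0, -0.001], 'effort': [-0.0, -53.182, -35.274, 0.071, 0.024, -0.0], 'eef_pos': [207.358, 509.121, 204.899], 'eef_rot': [-3.14, -0.0, 2.755], 'wrist_force': [-0.376, -0.029, -0.209], 'moment': [0.008, -0.018, -0.024], 'finger_gap': 94.415} 18.8
side 356.09718188039454 257.11143099143186 191.35819770705206 [[0.962, -0.272, 0.01, -529.098], [-0.186, -0.687, -0.702, 199.054], [0.198, 0.674, -0.712, 1233.019], [0.0, 0.0, 0.0, 1.0]]
lens [([696.0, 39.0, 140.0], 0.88)]
scope [([695.0, 39.0, 142.0], 0.68)]
stage [([706.0, -32.0, 34.0], 0.88)]
dot [([588.0, -444.0, 46.0], 0.69), ([709.0, -30.0, 37.0], 0.56)]
mirror [([526.0, -248.0, 55.0], 0.57)]
mirror_head [([600.0, -282.0, 59.0], 0.39)]
glass [([594.0, -281.0, 60.0], 0.54), ([696.0, 42.0, 140.0], 0.44)]
rest [([490.0, -246.0, 6.0], 0.74)]
tray [([372.0, 340.0, 5.0], 0.96)]
jar [([324.0, 194.0, 57.0], 0.62)]
dropper []
dishes [([587.0, -446.0, 47.0], 0.67)]
forceps [([440.0, -466.0, 7.0], 0.62)]
top 479.5163613536084 251.23816484227422 193.51156144318958 [[0.003, -1.0, -0.008, -35.664], [-0.985, -0.002, -0.175, 558.281], [0.175, 0.009, -0.985, 1286.601], [0.0, 0.0, 0.0, 1.0]]
lens [([685.0, 71.0, 14.0], 0.79)]
scope [([691.0, 74.0, 22.0], 0.8)]
stage [([697.0, -17.0, 31.0], 0.83)]
dot [([694.0, -16.0, 30.0], 0.7)]
mirror [([531.0, -250.0, 55.0], 0.56), ([588.0, -435.0, 50.0], 0.5)]
mirror_head [([597.0, -275.0, 63.0], 0.69)]
glass [([601.0, -276.0, 60.0], 0.66)]
rest [([489.0, -230.0, 7.0], 0.87), ([601.0, -276.0, 58.0], 0.55)]
tray [([356.0, 336.0, 4.0], 0.72), ([587.0, -432.0, 49.0], 0.36)]
jar [([326.0, 211.0, 80.0], 0.95)]
dropper [([522.0, 343.0, 52.0], 0.5)]
dishes [([586.0, -431.0, 50.0], 0.63)]
forceps [([442.0, -463.0, 2.0], 0.59)]
```

View pics/1.png

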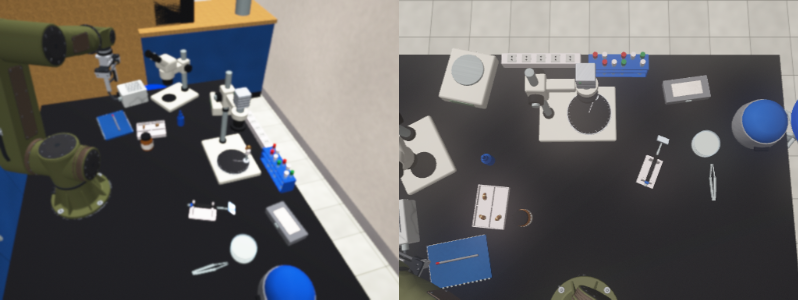

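The left half is the side view and the right half the top view. The scope and stage are at about (590,110) in the composite's top view, the mirror and rest at (650,165), with the dishes and forceps to their right. I'll enlarge those two areas.

```bash
python3 - <<'E'
from h import *
a=np.load('side.npz')['pixels'];b=np.load('top.npz')['pixels']
def c(im,x,y,w,h): return cv2.resize(im[y:y+h,x:x+w],(400,300),interpolation=cv2.INTER_CUBIC)
im=np.vstack([np.hstack([c(a,250,100,100,75*1+45)if 0 else c(a,240,110,140,105),c(b,170,75,120,90)]),np.hstack([c(a,225,230,100,75),c(b,300,165,80,60)])])
cv2.imwrite('pics/2.png',im[:,:,::-1])
E
```

```text
(no output)
```

View pics/2.png

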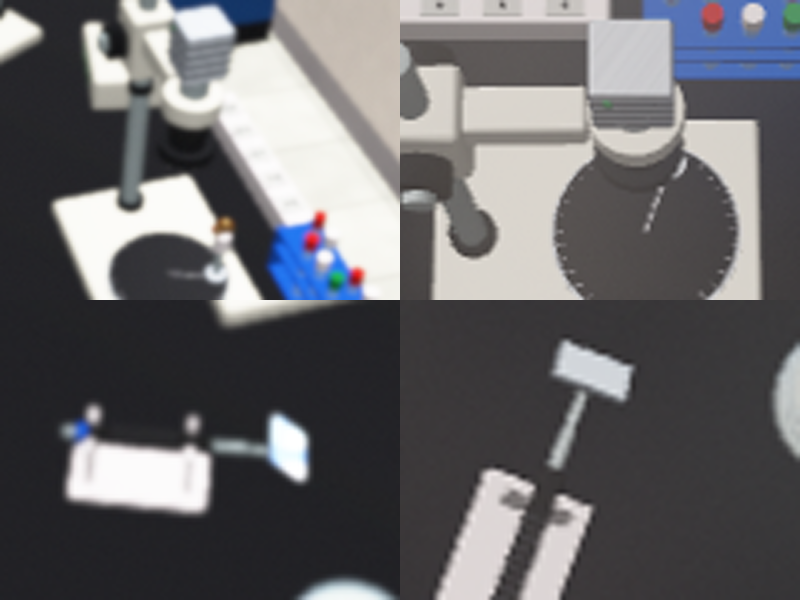

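```bash
cat >> h.py <<'E'
def bp(p,u,v,z):
    "static camera pixel -> world point at height z"
    E=p['extrinsics'];d=E[:3,:3].T@np.array([(u-p['cx'])/p['fx'],(v-p['cy'])/p['fy'],1]);c=-E[:3,:3].T@E[:3,3]
    return c+d*(z-c[2])/d[2]
def axis(pts):
    m=pts.mean(0);w,V=np.linalg.eigh(np.cov((pts-m).T));return m,V[:,1],np.sqrt(w)
E
python3 - <<'E'
from h import *
for cam in ('top','side'):
  p=manip.camera(cam)
  for n,z in (('stage',32),('rest',10),('mirror',50),('glass',60),('scope',22)):
    r=manip.masks_of(p,n)
    for q in r[:1]:
      v,u=np.nonzero(q['mask']);print(cam,n,round(q['conf'],2),len(u),u.min(),u.max(),v.min(),v.max(),end=' ')
      w=np.array([bp(p,*t,z) for t in zip(u,v)])[:,:2];m,ax,s=axis(w);print(m.round(1),np.degrees(np.arctan2(ax[1],ax[0])).round(1),s.round(1))
p=manip.camera('top')
# disc: white base/black boundary from gray crop
for nm,u,v,z in (('line in',243.5,144.3,32),('line out',252,128,32),('disc L',216.5,145,32),('disc R',271.3,145,32),('base front R',278,None,22)):
  if v: print(nm,bp(p,u,v,z).round(1))
S=np.load('side.npz')
f=400/140
for nm,x,y,z in (('line in',168,273,32),('post base',215,272,32),('shell',225,226,119),('disc L',109,270,32),('disc R',0,0,0)):
  print('side',nm,bp(S,240+x/f,110+y/f,z).round(1))
E
```

```text
top stage 0.84 2236 214 273 122 172 [695.1 -12. ] 92.4 [36.2 43.8]
top rest 0.92 670 305 338 199 241 [ 490.4 -231.8] 159.7 [21.4 31.7]
top mirror 0.71 2337 94 142 236 293 [359.7 327. ] 174.0 [33.2 42.8]
top glass 0.67 108 331 345 174 184 [ 597.  -274.7] 69.7 [ 6.  11.6]
top scope 0.88 7224 160 280 80 182 [745.8  68. ] 62.9 [82.6 96.1]
side stage 0.55 1213 277 321 186 224 [711.5 -18.3] -146.9 [39.9 49.2]
side rest 0.93 527 243 278 265 283 [ 492.3 -244. ] 159.2 [16.4 32.7]
side mirror 0.78 326 241 300 259 275 [ 535.  -249.9] 159.5 [ 9.7 59.6]
side scope 0.87 4015 259 334 91 235 [790.2 236. ] 67.7 [ 64.1 250.5]
line in [705.  -11.2  32. ]
line out [753.8 -35.5  32. ]
disc L [702.9  66.4  32. ]
disc R [703.1 -91.1  32. ]
side line in [709. -13.  32.]
side post base [769.6 -27.6  32. ]
side shell [770.8 -29.  119. ]
side disc L [635.5  12.5  32. ]
side disc R [662.2 726.6   0. ]
```

```bash
python3 -m crank '[{"offset":[0.014,-0.037,0.003],"spin":0.5},{"offset":[0.028,-0.074,0.006],"spin":1},{"offset":[0.042,-0.111,0.009],"spin":1.5},{"offset":[0.056,-0.148,0.012],"spin":2},{"offset":[0.070,-0.185,0.015],"spin":2},{"offset":[0.084,-0.222,0.018],"spin":2},{"offset":[0.098,-0.259,0.021],"spin":2},{"offset":[0.112,-0.296,0.024],"spin":2}]' 1 && python3 -m crank '[{"offset":[0.014,-0.037,0.0],"spin":0},{"offset":[0.028,-0.074,0.0],"spin":0},{"offset":[0.042,-0.111,0.0],"spin":0},{"offset":[0.056,-0.148,0.0],"spin":0},{"offset":[0.070,-0.185,0.0],"spin":0},{"offset":[0.084,-0.222,0.0],"spin":0},{"offset":[0.098,-0.259,0.0],"spin":0},{"offset":[0.112,-0.296,0.0],"spin":0}]'
```

```text
clock: 2.72
eef_pos: [319.6, 211.6, 229.8]
eef_rot: [3.141, 0.001, 2.79]
wrist_force: [-0.3, 1.0, -0.2]
finger_gap: 93.6
clock: 3.38
eef_pos: [431.8, -86.6, 230.0]
eef_rot: [3.141, 0.001, 2.79]
wrist_force: [1.0, 0.8, 0.1]
finger_gap: 94.1
```

```bash
python3 -m crank '[{"offset":[0.014,-0.037,0.0],"spin":0},{"offset":[0.028,-0.074,0.0],"spin":0},{"offset":[0.042,-0.111,0.0],"spin":0},{"offset":[0.056,-0.148,0.0],"spin":0},{"offset":[0.056,-0.148,0.0],"spin":0},{"offset":[0.056,-0.148,0.0],"spin":0},{"offset":[0.056,-0.148,0.0],"spin":0},{"offset":[0.056,-0.148,0.0],"spin":0}]' && python3 - <<'E'
from h import *
s=manip.read_state();p=manip.camera('wrist')
np.savez('w1.npz',pos=s['eef_pos'],rot=s['eef_rot'],**p)
print(p['fx'],p['cx'],p['cy'],p['hand_eye'].round(2).tolist(),s['eef_pos'],s['eef_rot'],s['joints'])
save(p,'3.png')
for n in ('glass','rest','mirror','stage','dot'):
  for q in manip.search_frame(p,n)[:2]: print(n,np.round(q['location']),round(q['conf'],2))
E
```

```text
clock: 4.05
eef_pos: [487.7, -233.6, 230.3]
eef_rot: [3.141, 0.002, 2.791]
wrist_force: [-0.2, 0.0, 0.3]
finger_gap: 94.1
297.3186396354542 251.29743691824635 190.97378232428346 [[0.0, -0.96, -0.26, 76.0], [1.0, 0.0, 0.0, -0.7], [-0.0, -0.26, 0.96, -178.97], [0.0, 0.0, 0.0, 1.0]] [ 487.6940817  -233.58628933  230.30726308] [3.14086588e+00 1.50248540e-03 2.79074131e+00] [-5.14893552e-01  2.59950301e-01  1.51367427e+00  9.82806074e-04
  1.36660455e+00 -1.73503771e+00]
glass [ 595. -281.   65.] 0.89
rest [ 486. -237.   10.] 0.58
mirror [ 515. -246.   55.] 0.93
mirror [ 591. -277.   68.] 0.7
stage [673. -18.  33.] 0.93
dot [673. -23.  30.] 0.86
dot [ 597. -277.   67.] 0.69
```

View pics/3.png

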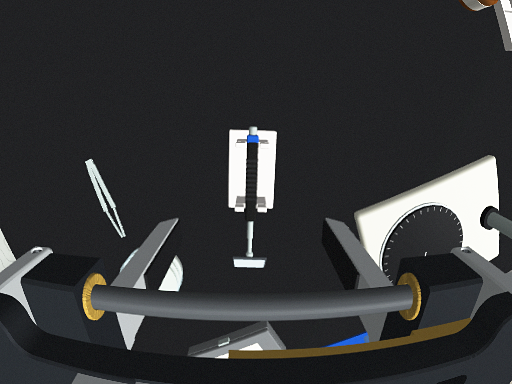

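Handle runs down column 252 (rows 145–220), with the glass strip at (250,262) about 32 px wide, and the stage at (425,250) partly behind a finger. The glass angle decides the rest, so I'll put the wrist camera over the head.

```bash
python3 -m crank '[{"offset":[0.034,-0.012,-0.01],"spin":0},{"offset":[0.068,-0.025,-0.02],"spin":0},{"offset":[0.102,-0.037,-0.03],"spin":0},{"offset":[0.136,-0.05,-0.05],"spin":0},{"offset":[0.170,-0.062,-0.07],"spin":0},{"offset":[0.170,-0.062,-0.07],"spin":0},{"offset":[0.170,-0.062,-0.07],"spin":0},{"offset":[0.170,-0.062,-0.07],"spin":0}]' && python3 - <<'E'
from h import *
s=manip.read_state();p=manip.camera('wrist')
np.savez('w2.npz',pos=s['eef_pos'],rot=s['eef_rot'],**p)
print(s['eef_pos'],s['eef_rot'])
im=p['pixels']
a=cv2.resize(im,(400,300))
b=cv2.resize(im[80:280,150:350],(400,400),interpolation=cv2.INTER_CUBIC)
o=np.zeros((400,800,3),np.uint8);o[:300,:400]=a;o[:,400:]=b
cv2.imwrite('pics/4.png',o[:,:,::-1])
for n in ('glass','stage','dot'):
  for q in manip.search_frame(p,n)[:2]: print(n,np.round(q['location']),round(q['conf'],2))
E
```

```text
clock: 5.02
eef_pos: [657.7, -295.9, 160.8]
eef_rot: [3.141, 0.002, 2.791]
wrist_force: [-0.4, -0.3, 0.7]
finger_gap: 93.9
[ 657.72750652 -295.92301157  160.81343845] [3.14109570e+00 2.09086166e-03 2.79068346e+00]
glass [ 599. -277.   62.] 0.62
stage [704. -33.  34.] 0.62
stage [ 596. -280.   62.] 0.56
dot [703. -34.  33.] 0.93
```

View pics/4.png

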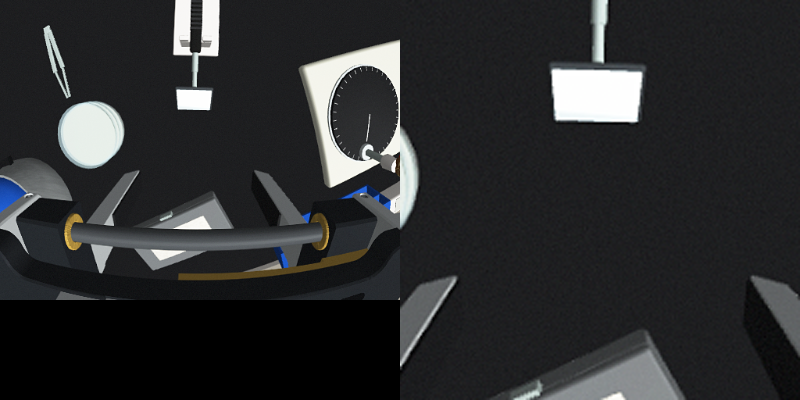

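The wrist view shows the glass clearly, with frame corners near (225,111), (272,112), (228,141) and (270,142) px. The whole stage with its line and post is visible too. Next I'll rectify the stage plane and fit the head model to the glass corners.

```bash
cat >> h.py <<'E'
from scipy.spatial.transform import Rotation as Ro
def wproj(w,P):
    "world points -> wrist pixels"
    R=Ro.from_euler('xyz',w['rot']).as_matrix();H=w['hand_eye']
    t=(np.atleast_2d(P)-w['pos'])@R; c=(t-H[:3,3])@H[:3,:3]
    r=np.hypot(c[:,0],c[:,1]);k=np.arctan2(r,c[:,2])/r
    return np.c_[w['cx']+w['fx']*k*c[:,0],w['cy']+w['fy']*k*c[:,1]]
def rect(w,cx,cy,z,half=110,res=.5):
    n=int(2*half/res);I,J=np.mgrid[:n,:n]   # rows: -x down, cols: -y right
    P=np.c_[(cx+half-I*res).ravel(),(cy+half-J*res).ravel(),np.full(n*n,z)]
    m=wproj(w,P).astype(np.float32).reshape(n,n,2)
    return cv2.remap(w['pixels'],m[...,0],m[...,1],cv2.INTER_LINEAR)
E
python3 - <<'E'
from h import *
from scipy.optimize import least_squares
w=dict(np.load('w2.npz'))
r=rect(w,705,-12,32);
g=cv2.cvtColor(w['pixels'],cv2.COLOR_RGB2GRAY)
sub=g[100:160,210:290];c,_=cv2.findContours((sub>150).astype(np.uint8),cv2.RETR_EXTERNAL,cv2.CHAIN_APPROX_NONE)
for k in c:
  if len(k)>60:
    q=cv2.approxPolyDP(cv2.convexHull(k),4,True)[:,0]+[210,100];print('glass poly',q.tolist())
print('rows col250',g[105:148,250].tolist())
z=cv2.resize(w['pixels'][100:160,210:290],(400,300),interpolation=cv2.INTER_CUBIC)
o=np.zeros((440,840,3),np.uint8);o[:,:440]=r;o[:300,440:]=z
cv2.imwrite('pics/5.png',o[:,:800,::-1])
E
```

```text
glass poly [[226, 115], [270, 116], [268, 140], [228, 139]]
rows col250 [235, 236, 236, 235, 240, 214, 104, 67, 81, 59, 251, 255, 255, 255, 254, 254, 254, 254, 254, 254, 254, 254, 254, 254, 254, 254, 254, 254, 254, 254, 254, 255, 251, 247, 250, 234, 12, 25, 27, 31, 30, 30, 29]
```

View pics/5.png

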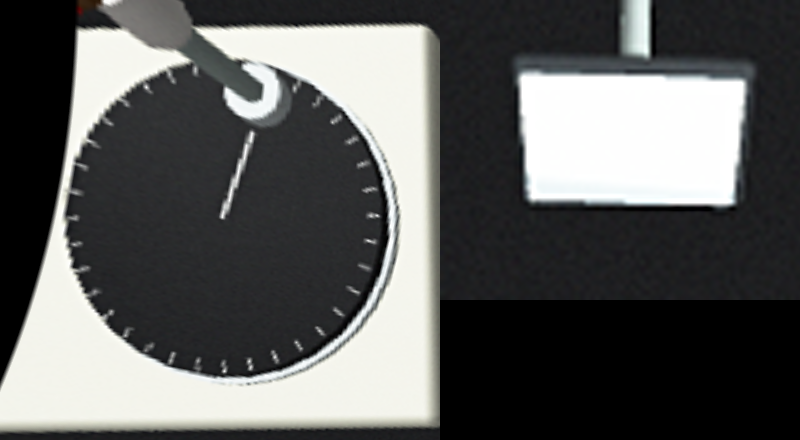

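Rectified stage view: the line runs from (222,217) to (252,133), which puts the stage yaw at about −18 to −20°. The disc centre is near (225,219), or about (705,−14) mm. The glass corners are sharp in the zoom, so I'll fit the head angle now.

```bash
python3 - <<'E'
from h import *
from scipy.optimize import least_squares
w=dict(np.load('w2.npz'))
c=np.array([[225.8,114.2],[271.6,115.8],[269.4,141.2],[227.6,140.6]])-.4
for ac,up in ((36,40),(40,36)):
  def mod(q):
    x,y,yaw,th,z=q;n=np.array([np.cos(th),0,np.sin(th)]);v=np.array([-np.sin(th),0,np.cos(th)])
    g=np.array([106,0,0])+12*n
    # left in image = -? camera x = tool y
    P=np.array([g+sy*np.array([0,ac/2,0])+sv*v*up/2 for sy,sv in ((-1,1),(1,1),(1,-1),(-1,-1))])
    return P@Ro.from_euler('z',yaw).as_matrix().T+[x,y,z]
  for pr in (1e3,1.0):
    f=lambda q:np.r_[(wproj(w,mod(q))-c).ravel(),(q[4]-50)/pr]
    s=least_squares(f,[490,-235,-.36,.6,50]);q=s.x
    print(ac,up,pr,'cost',s.cost.round(2),'mirror',q[:2].round(1),'yaw',np.degrees(q[2]).round(1),'th',q[3].round(3),'z',q[4].round(1))
for n in ('w1','w2'):
  ww=dict(np.load(n+'.npz'));
  print(n,wproj(ww,[[490,-235,56]]).round(0))
E
```

```text
36 40 1000.0 cost 0.71 mirror [ 490.6 -235. ] yaw -21.6 th 0.628 z 85.3
36 40 1.0 cost 15.25 mirror [ 492.8 -236.3] yaw -21.5 th 0.722 z 50.7
40 36 1000.0 cost 0.16 mirror [ 492.8 -236.3] yaw -21.5 th 0.782 z 57.9
40 36 1.0 cost 0.88 mirror [ 493.4 -236.6] yaw -21.5 th 0.808 z 50.2
w1 [[251. 177.]]
w2 [[251.   9.]]
```

Head angle is about 0.79 with the 40 mm side across, so a level handle already gives 45°. Mirror origin is near (493,−236), yaw −21.5°. I'll move above it and descend.

```bash
python3 -m crank '[{"offset":[-0.035,0.013,0],"spin":0},{"offset":[-0.07,0.026,0],"spin":-1},{"offset":[-0.105,0.038,0],"spin":-1},{"offset":[-0.14,0.05,0],"spin":-1},{"offset":[-0.165,0.059,0],"spin":-1},{"offset":[-0.165,0.059,-0.02],"spin":-1},{"offset":[-0.165,0.059,-0.04],"spin":-1},{"offset":[-0.165,0.059,-0.06],"spin":-1}]' 1 && python3 -m crank '[{"offset":[0,0,-0.015],"spin":0},{"offset":[0,0,-0.03],"spin":0},{"offset":[0,0,-0.045],"spin":0},{"offset":[0,0,-0.06],"spin":0},{"offset":[0,0,-0.068],"spin":0},{"offset":[0,0,-0.068],"spin":0},{"offset":[0,0,-0.068],"spin":0},{"offset":[0,0,-0.068],"spin":0}]'
```

```text
clock: 5.88
eef_pos: [492.6, -237.2, 104.8]
eef_rot: [-3.141, 0.01, 2.773]
wrist_force: [0.2, -0.9, 0.0]
finger_gap: 94.0
clock: 6.55
eef_pos: [493.1, -237.5, 38.2]
eef_rot: [-3.141, 0.012, 2.773]
wrist_force: [-0.9, -0.2, 0.6]
finger_gap: 94.0
```

```bash
python3 -m crank '[{"offset":[0,0,-0.003],"spin":0},{"offset":[0,0,-0.006],"spin":0},{"offset":[0,0,-0.006],"spin":0},{"offset":[0,0,-0.006],"spin":0},{"offset":[0,0,-0.006],"spin":0},{"offset":[0,0,-0.006],"spin":0},{"offset":[0,0,-0.006],"spin":0},{"offset":[0,0,-0.006],"spin":0}]' && python3 - <<'E'
from h import *
p=manip.camera('wrist');save(p,'6.png')
E
```

```text
clock: 7.22
eef_pos: [493.1, -237.5, 32.2]
eef_rot: [-3.141, 0.012, 2.773]
wrist_force: [-0.6, 0.2, 0.9]
finger_gap: 93.6
```

View pics/6.png

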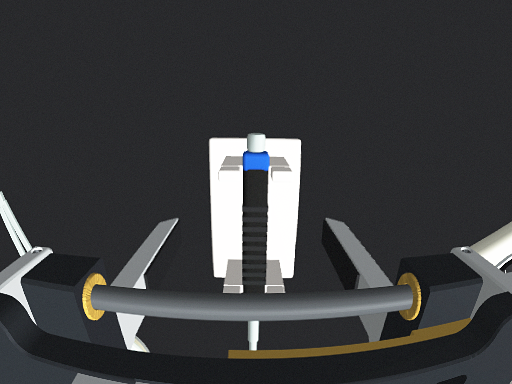

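The handle is centred between the fingers at column 255, and the fingertips (row 220) lie midway between the uprights (rows 162 and 280). Closing lightly.

```bash
python3 -m crank '[{"offset":[0,0,0],"spin":0},{"offset":[0,0,0],"spin":0},{"offset":[0,0,0],"spin":0},{"offset":[0,0,0],"spin":0},{"offset":[0,0,0],"spin":0},{"offset":[0,0,0],"spin":0},{"offset":[0,0,0],"spin":0},{"offset":[0,0,0],"spin":0}]' 0 30 &&  python3 -m crank '[{"offset":[0,0,0],"spin":0},{"offset":[0,0,0],"spin":0},{"offset":[0,0,0],"spin":0},{"offset":[0,0,0],"spin":0},{"offset":[0,0,0],"spin":0},{"offset":[0,0,0],"spin":0},{"offset":[0,0,0],"spin":0},{"offset":[0,0,0],"spin":0}]'
```

```text
clock: 7.93
eef_pos: [493.1, -237.5, 32.2]
eef_rot: [-3.141, 0.012, 2.773]
wrist_force: [-0.3, -1.0, 0.7]
finger_gap: 44.2
clock: 8.6
eef_pos: [493.1, -237.3, 32.2]
eef_rot: [-3.141, 0.012, 2.773]
wrist_force: [0.9, 2.4, -0.7]
finger_gap: 14.0
```

Gap is 14.0 mm, so the handle is gripped. Lifting straight up.

```bash
python3 -m crank '[{"offset":[0,0,0.004],"spin":0},{"offset":[0,0,0.010],"spin":0},{"offset":[0,0,0.020],"spin":0},{"offset":[0,0,0.032],"spin":0},{"offset":[0,0,0.044],"spin":0},{"offset":[0,0,0.054],"spin":0},{"offset":[0,0,0.060],"spin":0},{"offset":[0,0,0.062],"spin":0}]' && python3 -m crank '[{"offset":[0.002,0.015,0],"spin":0.5},{"offset":[0.005,0.040,0],"spin":1},{"offset":[0.008,0.075,0],"spin":1.5},{"offset":[0.012,0.110,0],"spin":2},{"offset":[0.015,0.145,0],"spin":2.5},{"offset":[0.018,0.180,0],"spin":3},{"offset":[0.020,0.210,0],"spin":3},{"offset":[0.021,0.220,0],"spin":3}]' && python3 - <<'E'
from h import *
s=manip.read_state();p=manip.camera('wrist');t=manip.camera('top');d=manip.camera('side')
np.savez('w3.npz',pos=s['eef_pos'],rot=s['eef_rot'],**p);np.savez('top3.npz',**t);np.savez('side3.npz',**d)
print(s['eef_pos'],s['eef_rot'])
c=lambda im,x,y,w,h:cv2.resize(im[y:y+h,x:x+w],(400,300),interpolation=cv2.INTER_CUBIC)
for q in (p,t,d):
  for n in ('glass','stage','dot'): print(n,[(np.round(r['location']).tolist(),round(r['conf'],2)) for r in manip.search_frame(q,n)[:2]])
o=np.vstack([np.hstack([c(p['pixels'],0,0,512,384),c(p['pixels'],150,200,212,159)]),np.hstack([c(t['pixels'],180,100,160,120),c(d['pixels'],180,110,200,150)])])
cv2.imwrite('pics/7.png',o[:,:,::-1])
E
```

```text
clock: 9.27
eef_pos: [493.6, -237.7, 95.8]
eef_rot: [-3.141, 0.014, 2.773]
wrist_force: [-0.0, 0.9, -0.3]
finger_gap: 13.5
clock: 9.93
eef_pos: [514.4, -14.4, 95.7]
eef_rot: [-3.141, 0.013, 2.828]
wrist_force: [-0.2, 0.3, -0.3]
finger_gap: 13.8
[514.36483649 -14.39196918  95.67155754] [-3.14096518  0.01310636  2.82752299]
glass []
stage [([670.0, -50.0, 36.0], 0.57)]
dot [([671.0, -52.0, 33.0], 0.72)]
glass [([622.0, -49.0, 121.0], 0.59)]
stage [([702.0, -15.0, 31.0], 0.81)]
dot [([699.0, -10.0, 29.0], 0.59), ([692.0, 81.0, 255.0], 0.46)]
glass [([696.0, 38.0, 158.0], 0.19)]
stage [([714.0, -33.0, 33.0], 0.91)]
dot [([715.0, -33.0, 34.0], 0.92)]
```

View pics/7.png

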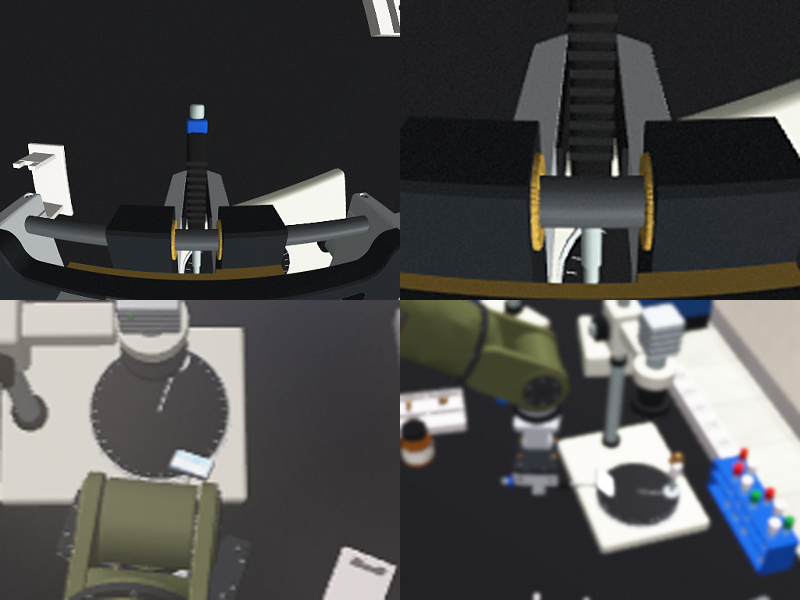

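Mirror is in the air, and the cap still projects to row 133, so there is no droop. The top view puts the glass at (622,−49,121), which agrees with my prediction of (623,−50). The three cameras disagree on stage yaw (−15 to −26°), so I'll rectify the top and side views before going in.

```bash
cat >> h.py <<'E'
def srect(p,cx,cy,z,half=100,res=.5):
    n=int(2*half/res);I,J=np.mgrid[:n,:n]
    P=np.c_[(cx+half-I*res).ravel(),(cy+half-J*res).ravel(),np.full(n*n,z)]
    c=P@p['extrinsics'][:3,:3].T+p['extrinsics'][:3,3]
    m=np.c_[p['cx']+p['fx']*c[:,0]/c[:,2],p['cy']+p['fy']*c[:,1]/c[:,2]].astype(np.float32).reshape(n,n,2)
    return cv2.remap(p['pixels'],m[...,0],m[...,1],cv2.INTER_CUBIC)
E
python3 - <<'E'
from h import *
T=dict(np.load('top.npz'));S=dict(np.load('side.npz'));W=dict(np.load('w2.npz'))
im=[srect(T,705,-13,32),srect(S,705,-13,32),srect(S,705,-13,119),rect(W,705,-13,32,100)]
im=[cv2.resize(i,(300,300),interpolation=cv2.INTER_AREA) for i in im]
o=np.vstack([np.hstack(im[:2]),np.hstack(im[2:])])
for c in (150,450):
  for r in (150,450): cv2.drawMarker(o,(c,r),(0,255,0),cv2.MARKER_CROSS,12,1)
cv2.imwrite('pics/8.png',o[:,:,::-1])
E
```

```text
(no output)
```

View pics/8.png

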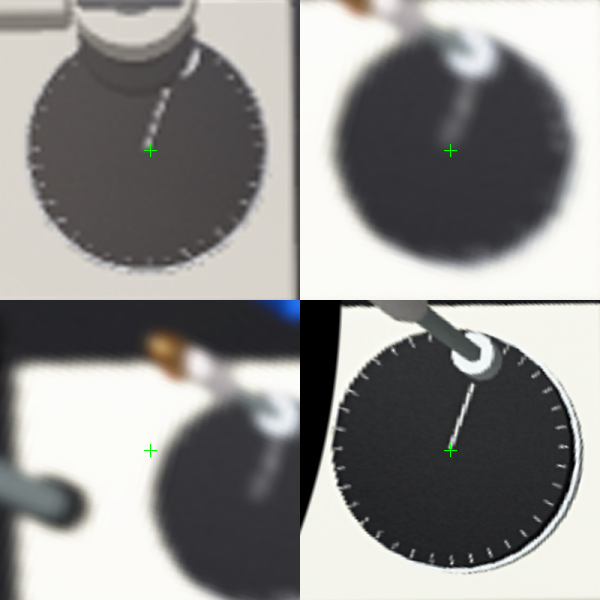

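All three rectified views agree on the line direction (−18.1°, −19° and −19.3°), and the disc centre averages (706,−13). The handle is already at −18.0°. Remaining shift is about (+83, +37, −3) mm.

```bash
python3 -m crank '[{"offset":[0.005,0.004,0],"spin":0},{"offset":[0.015,0.012,0],"spin":0},{"offset":[0.028,0.020,0],"spin":0},{"offset":[0.040,0.027,0],"spin":0},{"offset":[0.050,0.031,0],"spin":0},{"offset":[0.057,0.033,0],"spin":0},{"offset":[0.060,0.034,0],"spin":0},{"offset":[0.060,0.034,0],"spin":0}]' && python3 -m crank '[{"offset":[0.004,0.001,0],"spin":0},{"offset":[0.009,0.001,-0.001],"spin":0},{"offset":[0.014,0.002,-0.002],"spin":0},{"offset":[0.018,0.002,-0.003],"spin":0},{"offset":[0.021,0.002,-0.003],"spin":0},{"offset":[0.023,0.002,-0.003],"spin":0},{"offset":[0.023,0.002,-0.003],"spin":0},{"offset":[0.023,0.002,-0.003],"spin":0}]' && python3 - <<'E'
from h import *
s=manip.read_state();t=manip.camera('top');d=manip.camera('side')
print(s['eef_pos'],s['eef_rot'],s['wrist_force'],s['finger_gap'])
for q in (t,d):
  for n in ('glass','mirror_head'): print(n,[(np.round(r['location']).tolist(),round(r['conf'],2)) for r in manip.search_frame(q,n)[:2]])
a=s['eef_rot'][2]-np.pi;g=np.array(s['eef_pos'])[:2]+114.4*np.array([np.cos(a),np.sin(a)]);print('pred glass',g.round(1),np.degrees(a))
c=lambda im,x,y,w,h:cv2.resize(im[y:y+h,x:x+w],(400,300),interpolation=cv2.INTER_CUBIC)
cv2.imwrite('pics/9.png',np.hstack([c(t['pixels'],180,90,140,105),c(d['pixels'],200,110,160,120)])[:,:,::-1])
E
```

```text
clock: 11.2
eef_pos: [574.9, 16.0, 95.6]
eef_rot: [-3.141, 0.013, 2.824]
wrist_force: [0.8, 0.5, -1.2]
finger_gap: 13.4
clock: 11.87
eef_pos: [597.8, 18.0, 92.5]
eef_rot: [-3.141, 0.013, 2.824]
wrist_force: [0.4, -0.1, -0.6]
finger_gap: 14.0
[597.84947768  17.9951417   92.53444521] [-3.14059052  0.01336025  2.82438049] [ 0.36202724 -0.0769494  -0.59131933] 14.005005181542867
glass []
mirror_head [([521.0, 343.0, 52.0], 0.47)]
glass [([702.0, -21.0, 118.0], 0.46)]
mirror_head [([704.0, -32.0, 33.0], 0.64)]
pred glass [706.5 -17.7] -18.174918100223447
```

View pics/9.png

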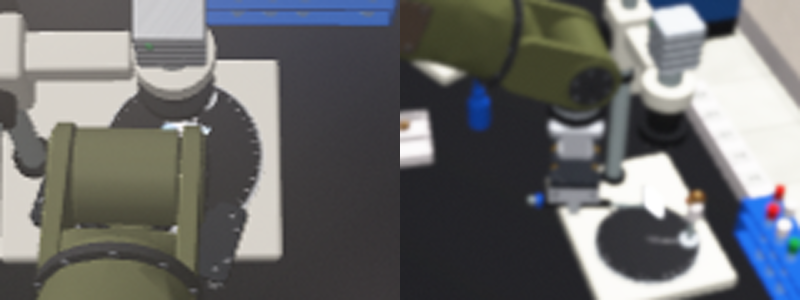

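Glass is now predicted at (706.5,−17.7), about 4.5 mm short in y. I'll correct that and check the lens axis in the side view using the black lens ring at about (305,160) px.

```bash
python3 -m crank '[{"offset":[0.0,0.001,0],"spin":0},{"offset":[0.0,0.002,0],"spin":0},{"offset":[0.0,0.003,0],"spin":0},{"offset":[0.0,0.004,0],"spin":0},{"offset":[0.0,0.004,0],"spin":0},{"offset":[0.0,0.004,0],"spin":0},{"offset":[0.0,0.004,0],"spin":0},{"offset":[0.0,0.004,0],"spin":0}]' && python3 - <<'E'
from h import *
s=manip.read_state();d=manip.camera('side')
print(s['eef_pos'],s['eef_rot'],s['qd'].round(3),s['wrist_force'])
print('lens?',bp(d,304.8,160,240).round(1))
r=manip.search_frame(d,'glass');print([(np.round(q['location']).tolist(),round(q['conf'],2)) for q in r])
a=s['eef_rot'][2]-np.pi;g=np.array(s['eef_pos'])[:2]+114.4*np.array([np.cos(a),np.sin(a)]);print('pred glass',g.round(1))
th=.79;n=np.array([np.cos(th),0,np.sin(th)]);v=np.array([-np.sin(th),0,np.cos(th)])
M=Ro.from_euler('z',a).as_matrix()
P=np.array([[114.4-106+0,0,0]])*0+np.array([y*np.array([0,20,0])+u*18*v for y,u in((-1,1),(1,1),(1,-1),(-1,-1))])
P=P@M.T+[*g,119]
c=P@d['extrinsics'][:3,:3].T+d['extrinsics'][:3,3];px=np.c_[d['cx']+d['fx']*c[:,0]/c[:,2],d['cy']+d['fy']*c[:,1]/c[:,2]]
im=cv2.resize(d['pixels'][140:215,250:350],(800,600),interpolation=cv2.INTER_CUBIC)
cv2.polylines(im,[(((px-[250,140])+.5)*8).round().astype(np.int32)],True,(0,255,0),1)
# lens circle (r22 z234), ring light (r33 z243) and shell circle predicted on the assumed axis
t=np.linspace(0,2*np.pi,60)
for cx,cy,z,rr in((706.5,-13,234,22),(706.5,-13,243,33),(706.5+62*.951,-13-62*.309,119,17)):
  Q=np.c_[cx+rr*np.cos(t),cy+rr*np.sin(t),0*t+z];c=Q@d['extrinsics'][:3,:3].T+d['extrinsics'][:3,3]
  q=np.c_[d['cx']+d['fx']*c[:,0]/c[:,2],d['cy']+d['fy']*c[:,1]/c[:,2]]
  cv2.polylines(im,[(((q-[250,140])+.5)*8).round().astype(np.int32)],True,(255,0,255),1)
cv2.imwrite('pics/10.png',im[:,:,::-1])
E
```

```text
clock: 12.83
eef_pos: [597.8, 22.0, 92.6]
eef_rot: [-3.141, 0.013, 2.824]
wrist_force: [-0.2, -0.3, -1.0]
finger_gap: 13.9
[597.7983353   21.98808634  92.64875528] [-3.14058339  0.01349238  2.82441413] [ 0.    -0.001 -0.    -0.002 -0.    -0.   ] [-0.20065932 -0.29472445 -0.99144804]
lens? [716.6   4.9 240. ]
[([701.0, -17.0, 118.0], 0.51)]
pred glass [706.5 -13.7]
```

View pics/10.png

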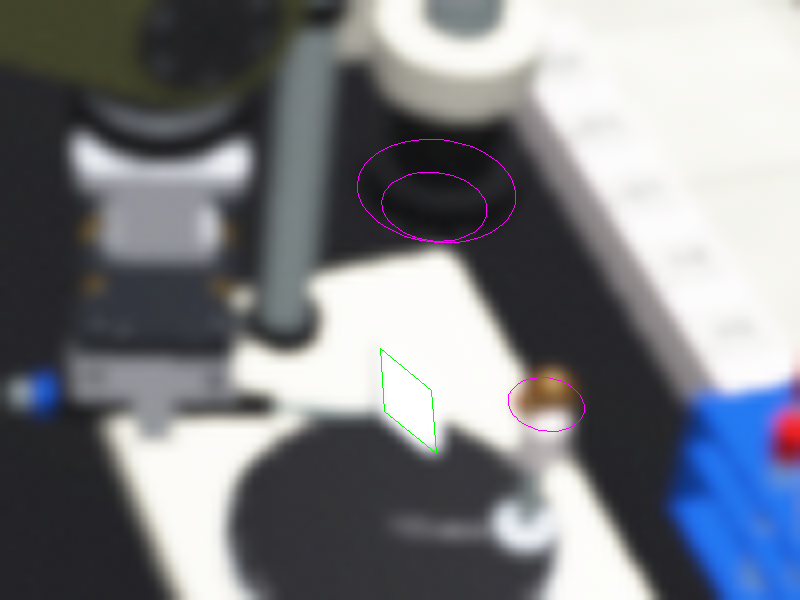

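The overlay agrees to within a few millimetres. The predicted glass outline matches the visible lower edge (385,412)–(437,452), and the lens and ring circles sit on the black ring. The shell circle centre (546,403) is close to the shell at (548,393). The arm is still and the wrist force is about 1 N, so I'm handing in.

```bash
python3 -c "
from cell import manip
print(manip.sign_off()); s=manip.read_state(); print(s['clock'],s['eef_pos'],s['finger_gap'])"
```

```text
the job is handed in; nothing more can be done
None
the job is handed in; nothing more can be done
```

I lifted the mirror off its rest by the middle of the handle with a 30 N grip and handed in at about 12.9 s, still holding it under the lens. No verdict was reported.

**Position:** From the measured tool pose, mid-glass is at about (706.5, −13.7) mm, against my estimate of the lens axis at (706, −13). Its height should be about 119 mm, level with the dot. The network's last side-view reading of the glass was (701, −17, 118), roughly 6 mm off but less precise.

**Angle:** The fitted head angle was about 0.79 rad, so the glass leans at about 45° with the handle level. The handle points at −18°, against −18 to −19° read from the stage line in three views.

**Steadiness:** Joint speeds were near zero, the wrist force was about 1 N, the finger gap stayed near 14 mm, and there was no sign of the handle drooping.

**Checks that were weaker or disagreed:**
- The crude pixel estimates of stage yaw ran from −15 to −26° before I rectified the images.
- The lens position from a single hand-picked side-view pixel came out at (717, 5). I rejected it because that pixel was off-centre. The drawn lens and ring circles did fall on the black ring.
- The side view showed the shell about 10 px high in the 8× crop, a little over one camera pixel.
- I did not check the reflected dot itself, because there was no picture from the microscope camera.

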